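Sort two spacer sleeves with a stepped go/no-go slot gauge

TASK

Sort the two spacer sleeves on the worktable with the stepped slot gauge. Stand the good one, which passes the wide upper slot and stops on the step above the narrow lower slot, upright in the gauge and leave it resting on that step; put the other one, so slim that it would fall through both slots, into the small metal tray as a reject.

Things in the scene. Friction and masses are not known exactly. Their poses are not given: they have to be found in the camera images.
- gauge: Fixed steel slot gauge, 96 (x) x 110 (y) x 52 mm high; origin: centre of underside. Slot along its y axis, 90 mm long, ends closed by 52 mm high plates. Mouth 60 mm wide at z 52, bevelled 45 degrees to the GO slot, 44 wide (z 44 to 30); at z 30 level steps 11 wide on both sides; below, the NO-GO slot, 22 wide (z 30 to 8). A good sleeve set mid-mouth stands on both steps, underside at z 30.
- tray: Reject tray of bare sheet metal, fixed to the table, open at the top, square, 110 x 110 mm outside, 104 x 104 mm inside, 28 mm high (30 mm with its rolled rim), floor 3 mm thick. Origin: centre of its underside, z up, sides along x and y.
- wide_sleeve: The good spacer sleeve: plain round steel tube standing upright, outer diameter 36 mm, 70 mm high, open bore at the top, about 0.3 kg, loose. Origin: centre of its underside, z along its axis, up. It is best gripped across the diameter about 50 mm above its underside, which keeps the fingers clear of the gauge.
- slim_sleeve: The reject: plain round steel tube of the same look and height standing upright, outer diameter only 18 mm, 70 mm high, about 0.1 kg, loose. Origin: centre of its underside, z up its axis. It may stand or lie in the tray. Take it as the other. A fixed drill vice, 60 mm high, stands on the table behind the left one of the two sleeves, between gauge and tray: at least 30 mm clear of everything to be gripped.

How it is judged:
At the end, for the whole second after the job is handed in: 36 mm sleeve upright within 10 degrees on the gauge's step (underside 25 to 36 mm above the gauge's underside, within 12 mm of the slot's middle line, 35 mm along it); 18 mm sleeve standing or lying in the tray (underside centre within 55 mm both ways, under 35 mm high); both at rest (z of wide_sleeve in the frame of gauge between 0.025 and 0.036 m and x of wide_sleeve in the frame of gauge between -0.012 and 0.012 m and y of wide_sleeve in the frame of gauge between -0.035 and 0.035 m and angle between wide_sleeve's own z axis and vertical below 0.17 rad and linear speed of wide_sleeve below 0.02 m/s and x of slim_sleeve in the frame of tray between -0.055 and 0.055 m and y of slim_sleeve in the frame of tray between -0.055 and 0.055 m and z of slim_sleeve in the frame of tray between 0 and 0.035 m and linear speed of slim_sleeve below 0.03 m/s); the robot touches nothing.
It also fails if it takes over 64 s, if anything falls off the work surface, if the arm or the gripper's body presses on something with over 40 N, if the wrist force passes 120 N, or if a joint passes its speed limit or range.

ROBOT

A 6-joint arm with a two-finger parallel gripper is mounted at the origin on a cart in front of the work surface, level with it; the furniture and walls round the work are solid. World frame = base frame: x ahead of the robot, y to its left, z up, the work surface at z = 0. Lengths are in m, angles in rad, forces in N, time in s.
With the tool pointing down it reaches from about 0.3 to 0.775 m from the base axis. Payload 14.6 kg.
Tool frame: the origin (TCP) lies at the very end of the fingers, on their centre line; the grasp point (between the pads) lies 19 mm behind it; z points along the fingers, y is the line along which they close (so a half turn about z gives the same grasp; the last joint's range is limited). The gripper opens to 94 mm and grips with 3 to 60 N. Pads are 16 mm wide; open, the fingers measure 119 mm over their backs; the gripper's body (75 mm by 177 mm) begins 78 mm behind the grasp point.
Start: joints at [-1.262, 0.3, 1.521, -0, 1.321, -0.067], TCP at [0.202, -0.512, 0.205] pointing down, gripper open.
Joint ranges: [-3.03, 3.03], [-0.79, 2.21], [0.23, 2.52], [-1.04, 4.18], [0, 3.07], [-2.55, 2.55]. Speed limits (rad/s): [2.22, 2.22, 2.57, 3.14, 3.14, 3.14].

INTERFACE

Orientations are given as [roll, pitch, yaw] about the fixed x, y, z axes, in that order (R = Rz(yaw) Ry(pitch) Rx(roll)).
In Python, from station import * gives the robot as it stands.
- The arm moves only by the tool jog_arm, never from a script. Its argument "rows" is a list of rows, each a list of 3 entries, a list of its own where there are three numbers: the shift along the tool's x, y, z in m, then the turn about the tool's z in degrees, then the finger opening in m, from 0 to 0.094. A call has 1 to 12 rows; each row shifts and turns the commanded pose from where the row before left it, along the tool's axes as they then stand; what a row does not reach is not made up. A row lasts 1/12 s, in which the tool goes at most 41.7 mm and 7.16 degrees, less where a joint would pass 70% of its speed; a pose out of reach is approached as far as the arm can. A call is refused whole if a number of a shift passes 0.0417 or a number of a turn 7.16, either way. A call with a gripper value outside its range is refused whole. The fingers move at their own pace and stop on an object; "squeeze" is the grip in N (left out, the last holds). Time passes only in rows, so rows that do not move let the fingers close. It gives the time, the measured TCP pose, the force, the opening and the grip force at its end, in the units of the state.
- get_obs(): the state, without advancing time (a new reading comes with each control period).
- camera(name): name is "scene" or "top" or "wrist"; returns a dict with "image" (420x560x3 uint8, red, green, blue), "range_z" (420x560 float32, m along the optical axis (not along the pixel's ray), 0 where there is no reading), "K" (3x3 intrinsics, pixels), "world_from_camera" (4x4, takes a point from camera to world coordinates); the wrist camera has in their place "T_tool_cam" (4x4, takes a point from camera to tool coordinates, whose origin is the TCP and whose axes are the flange's). Camera axes: x right, y up, looking along -z (the intrinsics and any distortion apply to the point x, -y, -z); pixel columns grow to the right and rows downward; lengths in m; the calibration is good to about 2 mm. A picture is of the moment at which its call begins: read the wrist's pose just before it.
- hand_in(): hands the job in; it is judged then, once.
Trained networks look in a picture, given as the dict that the camera call returned (one of the last four; its "shot" number tells which), for a name from the list of things; names that differ only in an ending like _2 or _b are one class to them, and where a whole thing is asked for, a point or a joint stands for the part that bears it (a point fixed in the world has none). Each returns a list of dicts, best first, with "p" (0 to 1); they miss things now and then, are a little off and sometimes report something else, mostly with a low value. They report only what shows in the picture. A call takes as long as a camera call.
- search_frame(label, picture): "at" ([column, row] as shares, 0 to 1, of the picture: columns of its width, rows of its height, amid what is visible of it).
- spot_point(label, picture): "at" ([column, row] as shares, 0 to 1, of the picture: columns of its width, rows of its height: a listed point, or the origin of a listed thing).
The state is a dict: "time_s": time; "qpos": joint angles; "joint_vel": joint speeds; "tau": joint torques, N m; "ee_pos": TCP position; "eef_rot": TCP orientation; "force": force on the tool from outside, world axes, zero at the start; "moment": the same for the moment, N m; "grip_width": finger opening in m; "grip_force": force on a finger pad.
Only numpy, scipy, OpenCV 4.12 (cv2) and the standard library are available. Lean on these libraries where they do the work, as an engineer would, in place of code of your own. Each camera call takes 0.05 s, during which the arm holds its last target. There are 200 camera calls.

## Working session

There is one attempt and no reset: what is moved stays moved. The work goes in short steps, Python scripts to look and compute and a tool call to move; the robot and the scene stay as the last step left them, time stands still between calls to the robot, and variables do not carry over. Pictures are saved under pics/ and viewed, at most 10 in all, crops included, and the job is handed in when it is done.

Besides the shell and the picture viewer there is one more tool, called after "Emit:" as a command line: name --argument value ..., lists and objects as JSON in quotes. jog_arm: Moves the arm, as the interface text tells. Its arguments: {"type":"object","properties":{"rows":{"type":"array","items":{"type":"array"}},"squeeze":{"type":"number"}},"required":["rows"]}

```bash
mkdir -p pics
cat > h.py <<'E'
from station import *
import numpy as np, cv2
def rot(r):
    from scipy.spatial.transform import Rotation as R
    return R.from_euler('xyz',r).as_matrix()
def wfc(c,o=None):
    if 'world_from_camera' in c: return np.array(c['world_from_camera'])
    T=np.eye(4);T[:3,:3]=rot(o['eef_rot']);T[:3,3]=o['ee_pos'];return T@np.array(c['T_tool_cam'])
def cloud(c,o=None):
    z=c['range_z'];K=np.array(c['K']);v,u=np.mgrid[:z.shape[0],:z.shape[1]]
    P=np.stack([(u-K[0,2])/K[0,0]*z,-(v-K[1,2])/K[1,1]*z,-z],-1)
    T=wfc(c,o);W=P@T[:3,:3].T+T[:3,3];W[z<=0]=np.nan;return W
E
python3 - <<'E'
from h import *
o=get_obs();print(o)
for n in ['top','scene']:
    c=camera(n);cv2.imwrite(f'pics/{n}0.png',c['image'][...,::-1]);W=cloud(c)
    print(n,c['K'],[k for k in c])
    for l in ['gauge','tray','wide_sleeve','slim_sleeve']:
        for f in (search_frame,spot_point):
            for d in f(l,c)[:3]:
                u,v=d['at'];p=W[min(419,int(v*420)),min(559,int(u*560))]
                print(l,f.__name__,round(d['p'],2),int(u*560),int(v*420),p.round(3))
    np.save(f'{n}.npy',W)
E
```

```text
{'time_s': 0.0, 'qpos': array([-1.26157556e+00,  3.00480268e-01,  1.52158700e+00, -1.86890516e-05,
        1.32072280e+00, -6.66102932e-02]), 'joint_vel': array([ 7.78427949e-04,  4.55989668e-05,  6.75014689e-04, -6.98131454e-04,
       -1.38207831e-03, -1.60865945e-03]), 'tau': array([-4.24727159e-04, -5.31798720e+01, -3.52741921e+01,  7.07237399e-02,
        2.42736196e-02, -1.09126056e-04]), 'ee_pos': array([ 0.20177953, -0.5113566 ,  0.2048788 ]), 'eef_rot': array([-3.14039669e+00, -6.16393482e-05,  3.75835659e-01]), 'force': array([ 0.58819567,  0.07137482, -0.15881125]), 'moment': array([-0.02440893, -0.00503654,  0.03721422]), 'grip_force': 0.0, 'grip_width': 0.09389850102580367}
top [[394.54849886   0.         275.71303952]
 [  0.         394.54849886 207.28721815]
 [  0.           0.           1.        ]] ['image', 'range_z', 'K', 'world_from_camera', 'shot']
gauge call 0.8 201 209 [0.535 0.268 0.008]
gauge call 0.96 201 209 [0.535 0.268 0.008]
tray call 0.83 337 171 [ 0.623 -0.038  0.002]
tray call 0.92 333 175 [ 0.614 -0.029  0.005]
wide_sleeve call 0.55 357 252 [ 0.441 -0.081  0.011]
wide_sleeve call 0.74 356 249 [ 0.448 -0.079  0.013]
slim_sleeve call 0.48 281 259 [0.43  0.088 0.07 ]
scene [[516.17528524   0.         271.12620755]
 [  0.         516.17528524 210.23621125]
 [  0.           0.           1.        ]] ['image', 'range_z', 'K', 'world_from_camera', 'shot']
gauge call 0.7 203 277 [0.55  0.264 0.013]
gauge call 0.93 205 285 [0.526 0.283 0.03 ]
tray call 0.65 276 165 [ 0.625 -0.049  0.002]
tray call 0.51 359 178 [ 0.443 -0.056  0.058]
tray call 0.64 274 171 [ 0.616 -0.029  0.005]
wide_sleeve call 0.66 357 181 [ 0.445 -0.053  0.051]
wide_sleeve call 0.83 357 193 [ 0.442 -0.056  0.02 ]
slim_sleeve call 0.74 326 238 [nan nan nan]
slim_sleeve call 0.63 275 165 [ 0.628 -0.049  0.001]
slim_sleeve call 0.58 325 251 [0.418 0.098 0.013]
```

View pics/top0.png

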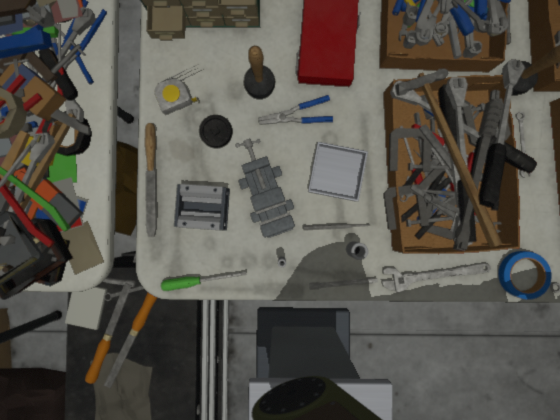

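View pics/scene0.png

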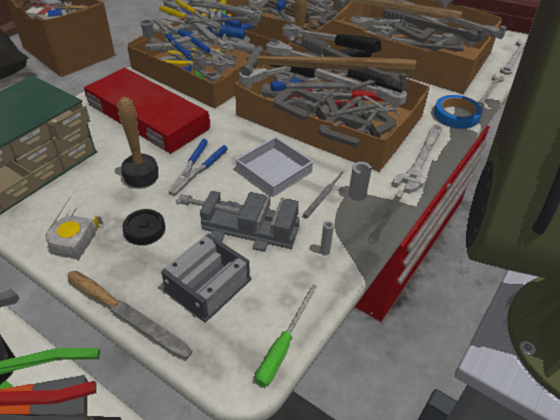

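Run:
```python
from h import *
for n in ('top','scene'):
    W=np.load(n+'.npy')
    def box(nm,x0,x1,y0,y1,z0,z1):
        m=(W[...,0]>x0)&(W[...,0]<x1)&(W[...,1]>y0)&(W[...,1]<y1)&(W[...,2]>z0)&(W[...,2]<z1)
        P=W[m]
        if len(P)<3: print(n,nm,len(P));return
        lo,hi=np.percentile(P,[1,99],axis=0)
        print(n,nm,len(P),lo.round(4),hi.round(4),'med z',np.median(P[:,2]).round(4))
        if len(P)>10: 
            r=cv2.minAreaRect((P[:,:2]*1000).astype(np.float32)); print('   rect',np.round(r[0],1),np.round(r[1],1),round(r[2],1))
    box('wide top',.38,.5,-.13,-.01,.060,.085)
    box('slim top',.36,.5,.04,.15,.060,.085)
    box('gauge top',.42,.65,.18,.36,.046,.062)
    box('tray rim',.5,.73,-.15,.08,.022,.04)
    box('vice',.48,.7,.06,.19,.05,.075)
    box('table',.3,.38,-.2,.2,-.03,.03)
    box('tall',.2,.9,-.4,.5,.085,.5)
```

```text
top wide top 155 [ 0.4313 -0.0904  0.0612] [ 0.4644 -0.057   0.0721] med z 0.0691
   rect [447.8 -73.5] [33.9 33.3] 89.8
top slim top 132 [0.4143 0.0676 0.06  ] [0.4987 0.1315 0.0717] med z 0.0616
   rect [456.   98.3] [85.  67.3] 0.3
top gauge top 1175 [0.4914 0.2093 0.0463] [0.585  0.3156 0.0544] med z 0.0509
   rect [538.7 262.8] [106.7  91.9] 86.4
top tray rim 501 [ 0.5313 -0.1495  0.0223] [0.7235 0.0792 0.0377] med z 0.0289
   rect [618.6 -35.6] [148.4 272.9] 16.8
top vice 1146 [0.4825 0.0647 0.0508] [0.6711 0.1825 0.0626] med z 0.0588
   rect [584.8 126.5] [209.9  71.7] 19.0
top table 3800 [ 0.3312 -0.1956 -0.0067] [0.3796 0.197  0.0149] med z -0.0005
   rect [355.2  -0. ] [399.5  49.6] 90.0
top tall 15628 [ 0.2056 -0.3843  0.0905] [0.8959 0.4862 0.3441] med z 0.1523
   rect [544.6  48.7] [678.5 906. ] 3.7
scene wide top 226 [ 0.4297 -0.0873  0.0602] [ 0.4638 -0.0531  0.072 ] med z 0.0683
   rect [446.7 -70.8] [35.3 35.3] 33.5
scene slim top 264 [0.4135 0.0684 0.0601] [0.4998 0.1338 0.0716] med z 0.0617
   rect [462.4 108.3] [70.4 89.5] 78.3
scene gauge top 1972 [0.4905 0.2127 0.0462] [0.585  0.3199 0.0548] med z 0.0517
   rect [538.3 265.6] [108.1  95. ] 86.1
scene tray rim 1071 [ 0.55   -0.1499  0.0221] [0.7249 0.0302 0.0397] med z 0.0287
   rect [629.6 -58.5] [183.  197.6] 90.0
scene vice 1388 [0.4814 0.0689 0.0504] [0.6689 0.186  0.0627] med z 0.0594
   rect [583.4 128.9] [208.8  73.1] 18.1
scene table 5395 [ 0.3304 -0.1918 -0.0258] [0.3793 0.1973 0.015 ] med z -0.0001
   rect [354.8  -0. ] [399.9  50.4] 90.0
scene tall 15872 [ 0.2008 -0.3627  0.0894] [0.8918 0.4945 0.4647] med z 0.17
   rect [549.  21.] [619.4 939.3] 20.1
```

The pictures show the gauge at top pixel (201,206), its slot running along world y. The wide sleeve is at (357,248), the slim one at (281,257), the tray at (337,171) and the vice between them. The heights fit the sizes given. I'll turn the tool to yaw 90° and go above the wide sleeve.

Emit:
jog_arm --rows '[[[0,0,0],-6.85,0.07],[[0,0,0],-6.85,0.07],[[0,0,0],-6.85,0.07],[[0,0,0],-6.85,0.07],[[0,0,0],-6.85,0.07],[[0,0,0],-6.85,0.07],[[0,0,0],-6.85,0.07],[[0,0,0],-6.85,0.07],[[0,0,0],-6.85,0.07],[[0,0,0],-6.85,0.07],[[0,0,0],0,0.07]]'

```text
time_s: 1.82
ee_pos: [0.2018, -0.5116, 0.2055]
eef_rot: [-3.142, 0.0, 1.577]
force: [1.0, 0.9, -0.1]
grip_width: 0.07
grip_force: 0.0
```

Emit:
jog_arm --rows '[[[0.033,0.02,0],0,0.07],[[0.033,0.02,0],0,0.07],[[0.033,0.02,0],0,0.07],[[0.033,0.02,0],0,0.07],[[0.033,0.02,0],0,0.07],[[0.033,0.02,0],0,0.07],[[0.033,0.02,0],0,0.07],[[0.033,0.02,0],0,0.07],[[0.033,0.02,0],0,0.07],[[0.033,0.02,0],0,0.07],[[0,0,0],0,0.07],[[0,0,0],0,0.07]]'

```text
time_s: 2.82
ee_pos: [0.4023, -0.1801, 0.2055]
eef_rot: [3.141, 0.0, 1.571]
force: [-0.4, -0.6, 0.4]
grip_width: 0.0698
grip_force: 0.0
```

Run:
```python
from h import *
o=get_obs();c=camera('wrist');cv2.imwrite('pics/w1.png',c['image'][...,::-1]);W=cloud(c,o)
print(o['ee_pos'],o['eef_rot'],o['qpos'])
for l in ['wide_sleeve','slim_sleeve']:
    print(l,[(round(d['p'],2),(np.array(d['at'])*[560,420]).round()) for d in search_frame(l,c)[:2]])
for nm,W in (('wrist',W),('top',np.load('top.npy')),('scene',np.load('scene.npy'))):
  for n,x0,x1,y0,y1 in (('wide',.40,.5,-.12,-.03),('slim',.395,.445,.06,.115)):
    m=(W[...,0]>x0)&(W[...,0]<x1)&(W[...,1]>y0)&(W[...,1]<y1)
    P=W[m&(W[...,2]>.063)&(W[...,2]<.08)]
    if len(P)>5:
        ce,r=cv2.minEnclosingCircle((P[:,:2]*1000).astype(np.float32));print(nm,n,len(P),ce,r,np.percentile(P[:,2],[50,95]))
```

```text
[ 0.4023433  -0.18014254  0.20552168] [3.14144638e+00 1.24004603e-04 1.57121461e+00] [-5.04064932e-01  5.36207009e-02  1.81072116e+00 -3.95463647e-05
  1.27706280e+00 -5.04471776e-01]
wide_sleeve [(0.98, array([326., 102.]))]
slim_sleeve []
wrist wide 661 (447.16241455078125, -73.32903289794922) 17.917444229125977 [0.06955462 0.07094732]
top wide 149 (447.77178955078125, -74.2422103881836) 17.730497360229492 [0.06913159 0.07131798]
top slim 44 (422.0971984863281, 86.40071105957031) 8.57913589477539 [0.06886884 0.07165697]
scene wide 192 (446.48944091796875, -70.6595458984375) 18.31201934814453 [0.06889876 0.0714153 ]
scene slim 89 (422.2495422363281, 90.56140899658203) 9.668824195861816 [0.06831695 0.07112522]
```

View pics/w1.png

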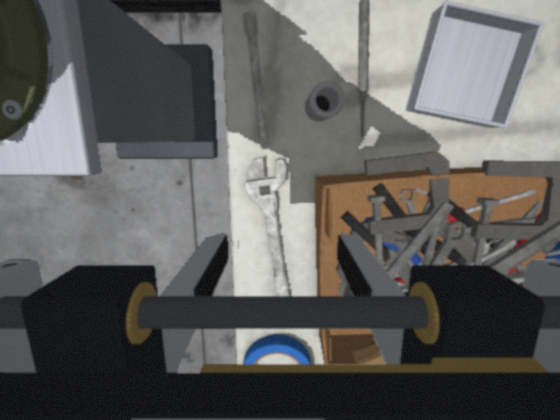

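The wrist picture shows the wide sleeve at pixel (326,102). Its measured radius, 17.9 mm, is right, and its centre is at (0.447, -0.073). Descending on it.

Emit:
jog_arm --rows '[[[0.0268,0.0112,0],0,0.07],[[0.0268,0.0112,0],0,0.07],[[0.0268,0.0112,0],0,0.07],[[0.0268,0.0112,0],0,0.07],[[0,0,0],0,0.07],[[0,0,0.025],0,0.07],[[0,0,0.025],0,0.07],[[0,0,0.025],0,0.07],[[0,0,0.025],0,0.07],[[0,0,0],0,0.07],[[0,0,0],0,0.07]]'

```text
time_s: 3.88
ee_pos: [0.4459, -0.0753, 0.1054]
eef_rot: [-3.14, -0.0, 1.569]
force: [-0.7, 0.6, 0.6]
grip_width: 0.0699
grip_force: 0.0
```

Run:
```python
from h import *
o=get_obs();print(o['ee_pos'],o['eef_rot'],o['force'])
c=camera('wrist');W=cloud(c,o)
P=W[(abs(W[...,0]-.447)<.03)&(abs(W[...,1]+.073)<.03)&(abs(W[...,2]-.07)<.006)]
if len(P)>9: print(len(P),cv2.minEnclosingCircle((P[:,:2]*1000).astype(np.float32)))
# gauge and tray from top/scene
for n in ('top','scene'):
    W=np.load(n+'.npy')
    m=(abs(W[...,0]-.538)<.07)&(abs(W[...,1]-.264)<.08)
    P=W[m&(abs(W[...,2]-.052)<.003)];print(n,'gauge',cv2.minAreaRect((P[:,:2]*1000).astype(np.float32)))
    P=W[m&(abs(W[...,2]-.030)<.004)];print('step',len(P),P[:,0].min(),P[:,0].max(),np.median(P,0))
    m=(abs(W[...,0]-.62)<.08)&(abs(W[...,1]+.035)<.075)
    P=W[m&(abs(W[...,2]-.029)<.004)];print('tray',len(P),cv2.minAreaRect((P[:,:2]*1000).astype(np.float32)),P[:,:2].min(0),P[:,:2].max(0))
```

```text
[ 0.44585978 -0.0753183   0.10536335] [-3.13971182e+00 -4.10599576e-04  1.56896164e+00] [-0.71656061  0.62874386  0.56154091]
1075 ((447.1222839355469, -73.125732421875), 17.947568893432617)
top gauge ((538.5768432617188, 262.3184814453125), (105.8582534790039, 91.8774185180664), 86.47792053222656)
step 427 0.493157284992454 0.5629400136906137 [0.54575586 0.26537061 0.02911479]
tray 406 ((619.1202392578125, -35.64356994628906), (112.54259490966797, 112.44100952148438), 79.09906768798828) [ 0.55398662 -0.10042481] [0.68341466 0.02912761]
scene gauge ((538.4238891601562, 265.2769775390625), (107.55085754394531, 94.30760192871094), 86.51246643066406)
step 740 0.4894216294186879 0.5869796824014262 [0.54999034 0.26744864 0.03012912]
tray 466 ((618.668212890625, -32.949851989746094), (115.03057098388672, 114.36160278320312), 78.2583999633789) [ 0.55446192 -0.09596296] [0.68425014 0.03305729]
```

Emit:
jog_arm --rows '[[[0.002,0.0012,0.018],0,0.07],[[0,0,0.018],0,0.07],[[0,0,0.019],0,0.07],[[0,0,0.019],0,0.07],[[0,0,0],0,0.07],[[0,0,0],0,0.03],[[0,0,0],0,0.03],[[0,0,0],0,0.03],[[0,0,0],0,0.03],[[0,0,0],0,0.03],[[0,0,0],0,0.03],[[0,0,0],0,0.03]]' --squeeze 40

```text
time_s: 4.93
ee_pos: [0.4478, -0.0724, 0.032]
eef_rot: [3.141, 0.0, 1.571]
force: [-1.9, 0.8, 7.6]
grip_width: 0.0354
grip_force: 40.0
```

Emit:
jog_arm --rows '[[[0,0,-0.01],0,0.03],[[0,0,-0.03],0,0.03],[[0,0,-0.04],0,0.03],[[0,0,-0.04],0,0.03],[[0.03,0.012,0],0,0.03],[[0.03,0.012,0],0,0.03],[[0.03,0.012,0],0,0.03],[[0.03,0.012,0],0,0.03],[[0.03,0.012,0],0,0.03],[[0.03,0.012,0],0,0.03],[[0.03,0.012,0],0,0.03],[[0,0.006,0],0,0.03]]'

```text
time_s: 5.93
ee_pos: [0.5377, 0.1421, 0.1516]
eef_rot: [-3.141, -0.001, 1.575]
force: [0.4, 0.6, -4.1]
grip_width: 0.0353
grip_force: 40.0
```

Emit:
jog_arm --rows '[[[0,0,0],0,0.03],[[0,0,0],0,0.03]]'

```text
time_s: 6.1
ee_pos: [0.537, 0.1374, 0.1513]
eef_rot: [-3.14, 0.0, 1.572]
force: [0.1, 0.3, -3.1]
grip_width: 0.0353
grip_force: 40.0
```

Run:
```python
from h import *
o=get_obs();print(o['ee_pos'],o['eef_rot'],o['force'],o['grip_width'])
c=camera('wrist');W=cloud(c,o);cv2.imwrite('pics/w2.png',c['image'][...,::-1])
m=(abs(W[...,0]-.538)<.07)&(abs(W[...,1]-.264)<.08)
P=W[m&(abs(W[...,2]-.051)<.004)];print('gauge',len(P),cv2.minAreaRect((P[:,:2]*1000).astype(np.float32)),np.median(P[:,2]))
# slot bottom / step profile across x at y bands
for y in (.235,.25,.265,.28):
    Q=W[m&(abs(W[...,1]-y)<.002)]
    for lo,hi,n in ((-.01,.02,'low'),(.027,.033,'step')):
        q=Q[(Q[:,2]>lo)&(Q[:,2]<hi)&(abs(Q[:,0]-.538)<.035),0]
        if len(q):print(y,n,len(q),q.min().round(4),q.max().round(4))
P=W[(W[...,2]>.1)&(W[...,2]<.25)&(np.hypot(W[...,0]-o['ee_pos'][0],W[...,1]-o['ee_pos'][1])<.021)]
if len(P)>5: print('held',len(P),cv2.minEnclosingCircle((P[:,:2]*1000).astype(np.float32)),P[:,2].max(),P[:,2].min())
```

```text
[0.53702161 0.13740533 0.15125371] [-3.14041685e+00  3.90928803e-04  1.57154088e+00] [ 0.09194208  0.25021556 -3.13397349] 0.03530329152979523
gauge 7547 ((538.0221557617188, 264.1477966308594), (106.27365112304688, 92.1894302368164), 86.51897430419922) 0.05157130972713142
0.235 low 89 0.525 0.5468
0.235 step 102 0.5141 0.5585
0.25 low 103 0.526 0.5482
0.25 step 103 0.5152 0.5593
0.265 low 89 0.5272 0.5492
0.265 step 110 0.5164 0.5601
0.28 low 100 0.5283 0.5501
0.28 step 110 0.5168 0.5607
held 6211 ((537.0245971679688, 137.4039764404297), 20.990367889404297) 0.24999741673252646 0.1193308914334976
```

View pics/w2.png

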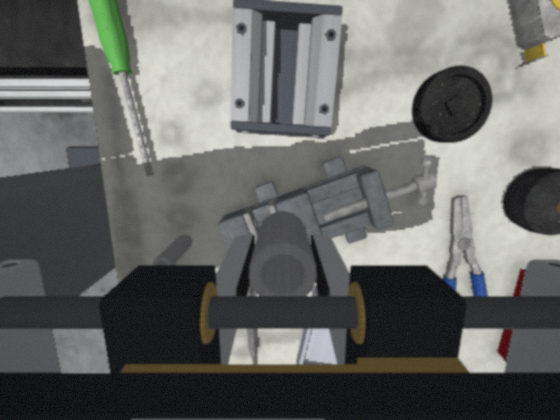

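The wrist picture shows the gauge at (287,68). Slot middle is x = 0.538 at y = 0.265, with step edges 44 mm apart and the slot 22 mm wide, as specified. The sleeve is held straight at (283,240). Moving above the slot and partway down.

Emit:
jog_arm --rows '[[[0.032,0.0003,0],0,0.03],[[0.032,0.0003,0],0,0.03],[[0.032,0.0003,0],0,0.03],[[0.0305,0.0003,0],0,0.03],[[0,0,0],0,0.03],[[0,0,0],0,0.03],[[0,0,0.02],0,0.03],[[0,0,0.02],0,0.03],[[0,0,0.015],0,0.03],[[0,0,0],0,0.03],[[0,0,0],0,0.03],[[0,0,0],0,0.03]]'

```text
time_s: 7.15
ee_pos: [0.5393, 0.2636, 0.0978]
eef_rot: [3.14, -0.001, 1.57]
force: [0.9, 0.6, -4.3]
grip_width: 0.0355
grip_force: 40.0
```

Run:
```python
from h import *
o=get_obs();print(o['ee_pos'],o['eef_rot'],o['force'],o['grip_width'])
for n in ('top','scene'):
    c=camera(n);W=cloud(c)
    P=W[(abs(W[...,0]-.538)<.03)&(abs(W[...,1]-.264)<.03)&(W[...,2]>.07)&(W[...,2]<.145)]
    if len(P):print(n,len(P),np.percentile(P,[2,50,98],axis=0).round(4))
```

```text
[0.53925543 0.26356976 0.09783855] [ 3.14018206e+00 -5.11448153e-04  1.57026129e+00] [ 0.89850562  0.63431547 -4.33047897] 0.03552562512525858
top 41 [[0.5308 0.2432 0.0711]
 [0.5422 0.2442 0.0883]
 [0.5531 0.25   0.1162]]
scene 1141 [[0.5096 0.2546 0.073 ]
 [0.5326 0.2747 0.1203]
 [0.5655 0.2821 0.1435]]
```

Emit:
jog_arm --rows '[[[0,-0.0006,0.01],0,0.03],[[0,0,0.01],0,0.03],[[0,0,0.007],0,0.03],[[0,0,0.004],0,0.03],[[0,0,0.002],0,0.03],[[0,0,0.001],0,0.03],[[0,0,0],0,0.03],[[0,0,0],0,0.03],[[0,0,0],0,0.03]]'

```text
time_s: 8.0
ee_pos: [0.5382, 0.2643, 0.0627]
eef_rot: [3.141, -0.0, 1.571]
force: [0.6, -0.5, -4.0]
grip_width: 0.0354
grip_force: 40.0
```

Emit:
jog_arm --rows '[[[0,0,0.0007],0,0.03],[[0,0,0],0,0.03],[[0,0,0],0,0.03]]'

```text
time_s: 8.25
ee_pos: [0.5382, 0.2644, 0.0621]
eef_rot: [3.141, -0.0, 1.571]
force: [-0.8, -0.2, -1.3]
grip_width: 0.0354
grip_force: 40.0
```

Contact begins at the expected height. Releasing slowly, opening to 60 mm, then lifting clear.

Emit:
jog_arm --rows '[[[0,0,0.0003],0,0.034],[[0,0,0],0,0.037],[[0,0,0],0,0.038],[[0,0,0],0,0.042],[[0,0,0],0,0.048],[[0,0,0],0,0.056],[[0,0,0],0,0.062],[[0,0,0],0,0.064],[[0,0,0],0,0.064],[[0,0,0],0,0.064],[[0,0,0],0,0.064]]'

```text
time_s: 9.17
ee_pos: [0.538, 0.2643, 0.0614]
eef_rot: [-3.142, -0.0, 1.571]
force: [-0.1, 0.6, -0.9]
grip_width: 0.0639
grip_force: 0.0
```

Emit:
jog_arm --rows '[[[0,0,-0.01],0,0.064],[[0,0,-0.02],0,0.064],[[0,0,-0.03],0,0.064],[[0,0,-0.04],0,0.064],[[0,0,-0.04],0,0.064],[[-0.035,-0.012,0],0,0.05],[[-0.035,-0.012,0],0,0.05],[[-0.035,-0.012,0],0,0.05],[[-0.035,-0.018,0],0,0.05],[[-0.035,-0.03,0],0,0.05],[[-0.035,-0.03,0],0,0.05],[[0,0,0],0,0.05]]'

```text
time_s: 10.17
ee_pos: [0.4266, 0.0577, 0.2021]
eef_rot: [-3.142, 0.001, 1.569]
force: [-0.9, 0.5, 0.4]
grip_width: 0.0502
grip_force: 0.0
```

Run:
```python
from h import *
o=get_obs();print(o['ee_pos'],o['eef_rot'],o['force'],o['grip_width'])
c=camera('wrist');W=cloud(c,o)
P=W[(abs(W[...,0]-.422)<.02)&(abs(W[...,1]-.088)<.025)&(abs(W[...,2]-.07)<.006)]
if len(P)>9: print('slim',len(P),cv2.minEnclosingCircle((P[:,:2]*1000).astype(np.float32)))
for n in ('scene','top'):
    c=camera(n);W=cloud(c);cv2.imwrite(f'pics/{n}3.png',c['image'][...,::-1])
    P=W[(abs(W[...,0]-.538)<.035)&(abs(W[...,1]-.264)<.035)&(abs(W[...,2]-.1)<.006)]
    if len(P)>9: print(n,'wide',len(P),cv2.minEnclosingCircle((P[:,:2]*1000).astype(np.float32)),np.median(P[:,2]))
```

```text
[0.42658148 0.05765213 0.20213909] [-3.14151790e+00  6.74313183e-04  1.56885945e+00] [-0.91796973  0.45652883  0.40336294] 0.0501943263178999
slim 163 ((421.19775390625, 88.03361511230469), 8.854363441467285)
scene wide 288 ((538.0491333007812, 264.5296325683594), 18.943084716796875) 0.09950416008804852
top wide 156 ((538.3875732421875, 262.2010803222656), 18.010408401489258) 0.0988792797813518
```

View pics/scene3.png

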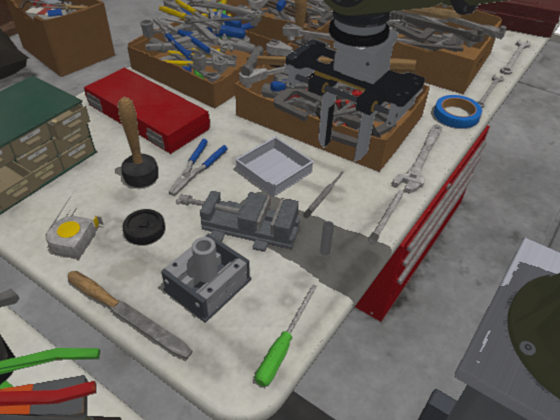

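The scene picture shows the wide sleeve upright in the gauge at (203,257), with its top at 0.0995 m, so it is on the step. The slim sleeve stands at (327,238), centre (0.421, 0.088). Approaching it.

Emit:
jog_arm --rows '[[[0.015,-0.0025,0],0,0.036],[[0.015,-0.0025,0],0,0.036],[[0,0,0.03],0,0.036],[[0,0,0.03],0,0.036],[[0,0,0.04],0,0.036],[[0,0,0],0,0.036],[[0,0,0],0,0.036],[[0,0,0],0,0.036]]'

```text
time_s: 10.98
ee_pos: [0.4261, 0.0915, 0.1032]
eef_rot: [3.14, -0.0, 1.572]
force: [-0.2, 0.2, 0.5]
grip_width: 0.036
grip_force: 0.0
```

Run:
```python
from h import *
o=get_obs();print(o['ee_pos'],o['eef_rot'],o['grip_width'])
c=camera('wrist');W=cloud(c,o)
P=W[(abs(W[...,0]-.421)<.02)&(abs(W[...,1]-.088)<.02)&(abs(W[...,2]-.07)<.006)]
if len(P)>9: print('slim',len(P),cv2.minEnclosingCircle((P[:,:2]*1000).astype(np.float32)))
W=np.load('top.npy')
P=W[(W[...,0]>.435)&(W[...,0]<.5)&(abs(W[...,1]-.088)<.012)&(W[...,2]>.02)]
print('vice min x',np.sort(P[:,0])[:6])
```

```text
[0.42606602 0.09151269 0.10323012] [ 3.14002415e+00 -2.39463695e-04  1.57203276e+00] 0.03602995310701207
slim 339 ((421.0659484863281, 88.20914459228516), 9.118294715881348)
vice min x [0.48370184 0.48583397 0.48586289 0.48589304 0.48732328 0.487946  ]
```

Emit:
jog_arm --rows '[[[-0.003,-0.0048,0],0,0.036],[[0,0,0],0,0.036],[[0,0,0.02],0,0.036],[[0,0,0.02],0,0.036],[[0,0,0.02],0,0.036],[[0,0,0.012],0,0.036],[[0,0,0],0,0.036],[[0,0,0],0,0.01],[[0,0,0],0,0.01],[[0,0,0],0,0.01],[[0,0,0],0,0.01],[[0,0,0],0,0.01]]' --squeeze 25

```text
time_s: 12.03
ee_pos: [0.4208, 0.088, 0.0305]
eef_rot: [3.14, -0.0, 1.571]
force: [-1.9, -0.4, 8.1]
grip_width: 0.0178
grip_force: 25.0
```

Emit:
jog_arm --rows '[[[0,0,-0.01],0,0.01],[[0,0,-0.03],0,0.01],[[0,0,-0.035],0,0.01],[[0,0,-0.035],0,0.01],[[-0.0175,0.0283,0],0,0.01],[[-0.0175,0.0283,0],0,0.01],[[-0.0175,0.0283,0],0,0.01],[[-0.0175,0.0283,0],0,0.01],[[-0.0175,0.0283,0],0,0.01],[[-0.0175,0.0283,0],0,0.01],[[-0.0175,0.0283,0],0,0.01],[[0,0,0],0,0.01]]'

```text
time_s: 13.03
ee_pos: [0.621, -0.0373, 0.1394]
eef_rot: [3.141, 0.0, 1.569]
force: [-1.0, -0.3, -1.4]
grip_width: 0.0173
grip_force: 25.0
```

Emit:
jog_arm --rows '[[[0,0,0],0,0.01],[[0,0,0.03],0,0.01],[[0,0,0.03],0,0.01],[[0,0,0.02],0,0.01],[[0,0,0.015],0,0.01],[[0,0,0.006],0,0.01],[[0,0,0.003],0,0.01],[[0,0,0],0,0.01],[[0,0,0],0,0.01]]'

```text
time_s: 13.78
ee_pos: [0.6186, -0.0343, 0.0368]
eef_rot: [3.14, 0.0, 1.572]
force: [-0.3, 0.1, -0.9]
grip_width: 0.0173
grip_force: 25.0
```

Emit:
jog_arm --rows '[[[0,0,0.0015],0,0.01],[[0,0,0.001],0,0.01],[[0,0,0],0,0.01],[[0,0,0],0,0.01]]'

```text
time_s: 14.12
ee_pos: [0.6186, -0.0345, 0.0336]
eef_rot: [3.141, 0.0, 1.571]
force: [-1.7, 0.3, 3.7]
grip_width: 0.0177
grip_force: 25.0
```

Touching the tray floor. Releasing and lifting straight up.

Emit:
jog_arm --rows '[[[0,0,0],0,0.018],[[0,0,0],0,0.022],[[0,0,0],0,0.03],[[0,0,0],0,0.04],[[0,0,0],0,0.046],[[0,0,0],0,0.046],[[0,0,0],0,0.046],[[0,0,0],0,0.046]]'

```text
time_s: 14.78
ee_pos: [0.6182, -0.0345, 0.0329]
eef_rot: [-3.142, -0.0, 1.571]
force: [-0.6, 0.2, 0.2]
grip_width: 0.0461
grip_force: 0.0
```

Emit:
jog_arm --rows '[[[0,0,-0.01],0,0.046],[[0,0,-0.02],0,0.046],[[0,0,-0.03],0,0.046],[[0,0,-0.04],0,0.046],[[0,0,-0.04],0,0.046],[[-0.03,-0.02,0],0,0.046],[[-0.03,-0.02,0],0,0.046],[[-0.03,-0.02,0],0,0.046],[[-0.03,-0.02,0],0,0.046],[[0,0,0],0,0.046],[[0,0,0],0,0.046],[[0,0,0],0,0.046]]'

```text
time_s: 15.78
ee_pos: [0.5387, -0.1542, 0.1736]
eef_rot: [3.141, 0.0, 1.571]
force: [0.3, -0.2, 0.3]
grip_width: 0.0457
grip_force: 0.0
```

Run:
```python
from h import *
o=get_obs();print(o['time_s'],o['ee_pos'])
for n in ('top','scene'):
    c=camera(n);W=cloud(c);cv2.imwrite(f'pics/{n}4.png',c['image'][...,::-1])
    for nm,x,y,z in (('wide',.538,.264,.1),('slim',.619,-.0345,.073)):
        P=W[(abs(W[...,0]-x)<.035)&(abs(W[...,1]-y)<.035)&(abs(W[...,2]-z)<.007)]
        if len(P)>9: print(n,nm,len(P),cv2.minEnclosingCircle((P[:,:2]*1000).astype(np.float32)),np.median(P[:,2]))
```

```text
15.7833 [ 0.5386713  -0.1542125   0.17361352]
top wide 155 ((538.3270263671875, 261.7616882324219), 18.11275863647461) 0.09890514628626212
top slim 44 ((619.1595458984375, -35.740692138671875), 8.994564056396484) 0.0724588386790948
scene wide 306 ((538.4142456054688, 264.8442687988281), 18.49517250061035) 0.09943077200637995
scene slim 58 ((619.0399169921875, -32.613922119140625), 10.64836311340332) 0.0711781360913023
```

View pics/scene4.png

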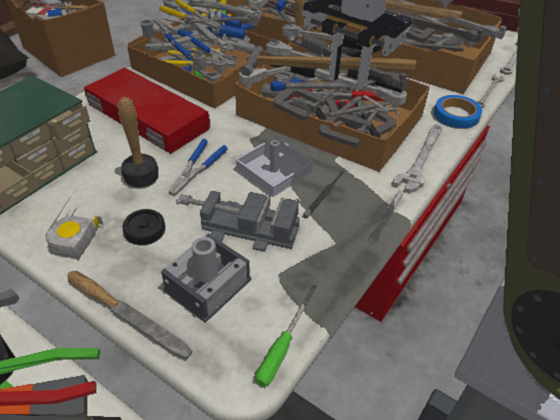

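The picture shows the wide sleeve upright in the gauge at (203,257) and the slim one standing in the tray at (274,155). The arm is clear of both, so I'm handing in.

```bash
python3 -c "
from station import *
print(hand_in())"
```

```text
the job is handed in; nothing more can be done
None
```

I handed the job in after about 16 s of robot time, with the 36 mm sleeve upright on the gauge's step and the 18 mm sleeve standing in the reject tray; the hand-in gave no verdict.

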